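# Lay out the fossil and shell specimens from the organiser case

## Robot

A 7-joint arm with a two-finger parallel gripper is mounted at the origin on the work surface. World frame = base frame: x ahead of the robot, y to its left, z up, the work surface at z = 0. Lengths are in mm, angles in rad, forces in N, time in s.
With the tool pointing down it reaches from about 425 to 925 mm from the base axis. Payload 6.8 kg.
Tool frame: the origin (TCP) lies between the finger pads; the fingertips stand ahead of it and the grasp point (between the pads) lies 6 mm ahead of it (ctrl.tips_ahead is the z of the fingertips in the tool frame, in mm); z points along the fingers, y is the line along which they close (so a half turn about z gives the same grasp; the last joint's range is limited). The gripper opens to 85 mm and grips with 20 to 120 N. Pads are 22 mm wide; open, the fingers measure 114 mm over their backs; the gripper's body (76 mm by 85 mm) begins 54 mm behind the grasp point. The pads swing forward as they close: fully open they stand 13 mm farther back than shut.
Start: joints at [1.226, 0.477, 0.022, 1.555, -0.011, 1.109, -0.083], TCP at [158.358, -656.178, 256.308] pointing down, gripper open.
Joint ranges: [-2.96, 2.96], [-0.34, 2.1], [-1.41, 1.46], [0.24, 2.44], [-1.37, 4.51], [0.17, 1.92], [-2.96, 2.96]. Speed limits (rad/s): [2.39, 2.39, 3.14, 3.14, 3.14, 3.14, 3.14].

## Interface

Orientations are given as [roll, pitch, yaw] about the fixed x, y, z axes, in that order (R = Rz(yaw) Ry(pitch) Rx(roll)).
In Python, from workcell import ctrl gives the robot as it stands. Calls block until the motion is done:
- ctrl.move_to(position, orientation): joint-space move of the TCP to a pose.
- ctrl.move_straight(position, frame=None, feed=150, until_force=None): straight line of the TCP; frame=None keeps the orientation; feed is the mean speed in mm/s. With until_force (N) it stops when the force on the tool has changed by that much, and returns True; else False.
- ctrl.set_joints(angles): joint-space move.
- ctrl.grip(opening): opening from 0.0 (shut) to 1.0 (fully open); the grip force is fixed at half the most; returns when the fingers have stopped.
- ctrl.dwell(seconds).
- ctrl.ik(position, orientation): joint angles nearest the present ones, or None.
- ctrl.state(): the state.
- ctrl.grab_frame(name): name is "scene" or "top"; returns the picture (420x560x3 uint8, red, green, blue); there is no depth.
- ctrl.camera_model(name): a dict with "fovy" (degrees; the focal length in pixels is half the picture's height over the tangent of half this angle, whatever the lens; pixels are square), "cx", "cy" (the principal point, pixels), "rvec" (rotation vector, rad) and "tvec" (3), from world to camera coordinates, as OpenCV has them. Camera axes: x right, y down, z forward; pixel columns grow to the right and rows downward; lengths in mm; the calibration is good to about 2 mm. A picture is of the moment at which its call begins. camera_model takes no time and is no camera call.
A pose or a line that the arm cannot do raises ctrl.MotionError and nothing moves.
- ctrl.finish_job(): hands the job in, once; it reports no verdict.
The state is a dict: "time": time; "q": joint angles; "qd": joint speeds; "tau": joint torques, N m; "ee_pos": TCP position; "orientation": TCP orientation; "force": force on the tool from outside, world axes, zero at the start; "wrist_torque": the same for the moment, N m; "grip_width": opening from 0.0 (shut) to 1.0 (fully open).
Only numpy, scipy, OpenCV 4.12 (cv2) and the standard library are available. Lean on these libraries where they do the work, as an engineer would, in place of code of your own. Each camera call takes 0.05 s, during which the arm holds its last target. There are 200 camera calls.

## Task

Set out the specimens for the class: swing the hasp off its catch, open the case's lid, and for every bin that has specimens in it lift the bin straight up clear of its pocket by its fin, tip the specimens out low over the white tray, and put the emptied bin upright and fully home in the pocket it came from. Do not pick the specimens out of the case with the fingers; any that land outside the tray are to be put into it. When all the specimens lie in the tray and all the bins are home, shut the lid, then swing the hasp down flat over its catch; leave the other things on the table where they are.

Things in the scene. Friction and masses are not known exactly. Their poses are not given: they have to be found in the camera images.
- case: Low grey organiser case fixed to the table, 101 (x) x 213 (y) mm, base 40 mm high, 74 mm with the lid shut. Origin: centre of its underside; x from the front (hasp, pull) to the hinged back. Three pockets at y = -69, 0, +69 mm, each 89 x 63 mm, floor 8 mm up, walls 6 mm with rounded tops at 40 mm. Catch: a steel staple on the front at y = +60 mm, 32 mm up, standing out 14 mm.
- lid (a joint): Angle of the case's clear hinged lid, rad: 0 shut, grows as the front edge is raised, stop at 1.95. Lid 34 mm deep, about 0.2 kg; its hinge is stiff (3 to 4 N at the pull) and it stays where it is left. The axis runs along the case's y.
- lid_hinge (a point): Point on the lid's hinge axis: back edge of the case, 40 mm up, mid length.
- lid_pull (a point): Middle of the lid's pull: a round steel bar 9 mm thick, parallel to the case's y, 65 mm between its end posts, 42 mm out from the lid's front face (37 mm free behind it). Lid shut: at case x = -92.5, y = -47.5 mm, 54 mm above the table; 144 mm from the hinge axis. The bar turns easily between lightly closed fingers.
- hasp (a joint): Angle of the steel hasp strap on its pin on the lid's front, rad: 0 hanging flat on the case front with the slot over the staple, grows as its lower end is swung out and up; about 1.6 stands straight out, stop at 2.5. A little stiff: it stays where it is left. At the start it is down (0 to 0.08).
- hasp_hinge (a point): Middle of the hasp's hinge pin, on the lid's front at case y = +60 mm; axis along the case's y. 57 mm above the table when the lid is shut.
- hasp_tab (a point): Middle of the finger bar at the hasp's free end: a round steel crossbar 8 mm thick and 26 mm long, along the case's y, 37 mm from the pin. Pinched lightly (under 10 N) on its two ends it turns between the fingers. Hasp down: 23 mm above the table, 15.5 mm in front of the case, which is 74 mm high behind it, so keep the gripper's body clear.
- bin_a: One of three identical light grey open insert bins, loose but snug (1.5 mm play a side) in a pocket. 86 (x) x 60 (y) x 38 mm high, walls and floor 3 mm, 90 g. Origin: centre of its underside; seated, its axes are the case's. The front (-x) end inside is a scoop, a 43 degree ramp from the floor at x = -5 mm to the front rim: it empties over that rim, tipped some 80 to 100 degrees. Lift fin: see bin_b.
- bin_b: An insert bin exactly like bin_a. The lift fin of every bin is an upright plate on its back wall: 36 mm long (bin x from +5 to +41 mm), 8 mm thick across the bin's y (centred), its top 60 mm above the bin's underside, 22 mm above the rim. A seated bin's underside is 8 mm above the table (fin tops 68 mm); raised by 32 mm it is clear of the pocket.
- bin_c: An insert bin exactly like bin_a. The lift fin of every bin is an upright plate on its back wall: 36 mm long (bin x from +5 to +41 mm), 8 mm thick across the bin's y (centred), its top 60 mm above the bin's underside, 22 mm above the rim. A seated bin's underside is 8 mm above the table (fin tops 68 mm); raised by 32 mm it is clear of the pocket.
- ammonite: Grey fossil disc with a spiral, 26 mm across, 10 mm thick, 22 g. Origin: centre of one flat face. Loose; lies on the flat floor of one of the bins at the start; absent (None) in some starts.
- cone_shell: Sandy cone shell, 30 mm long (its x) and 20 mm thick, 18 g. Origin: 10 mm below the middle of its axis. Loose; lies on the flat floor of one of the bins at the start; absent (None) in some starts.
- vertebra: Pale small vertebra: drum 18 mm across and 13 mm high with a spine to its +x (30 mm overall) and 22 mm cross process along its y, 16 g. Origin: under the drum, 4 mm off its axis. Loose; lies on the flat floor of one of the bins at the start; absent (None) in some starts.
- urchin: Domed sea-urchin test with five ribs, 23 mm across, 15 mm high, 18 g. Origin: centre of its flat underside. Loose; lies on the flat floor of one of the bins at the start; absent (None) in some starts.
- belemnite: Dark bullet-shaped fossil, 30 mm long (its x) and 12 mm thick, 14 g. Origin: 6 mm below the middle of its axis. Loose; lies on the flat floor of one of the bins at the start; absent (None) in some starts.
- brachiopod: Rounded lens-shaped fossil shell, 23 mm across, 13 mm thick, 18 g. Origin: centre of its small flat underside. Loose; lies on the flat floor of one of the bins at the start; absent (None) in some starts.
- tray: White shallow dissecting tray lying on the table, loose, 0.35 kg: 260 mm (x) x 200 mm (y), walls 4 mm thick and 24 mm high, floor 4 mm. Origin: centre of its underside, z up. It may be on either side, opposite the case.
- lens1: Bystander: clear hand lens lying flat on the table between case and tray, 48 mm disc on a 50 mm handle, 6 mm thick; origin near its middle.
- lens2: Bystander: another such hand lens, at the far edge.
- forceps: Bystander: blue plastic forceps, 138 mm long, 8 mm high, lying between case and tray, nearer the robot.
- jar: Bystander: lidded jar 70 mm across, 95 mm tall, at the right.
- beaker: Bystander: glass beaker 72 mm across, 95 mm tall, at the left.
- marker: Bystander: black marker pen, 120 mm long, 14 mm thick, at the far edge.

How it is judged (in metres and radians):
On the way, in this order (a step that is already met when the one before it is completed fails the run):
1. the hasp is swung off its catch (past 0.9 rad) (value of joint hasp above 0.9 rad), for 0.2 s.
2. the lid is opened (past 1.2 rad) (value of joint lid above 1.2 rad), for 0.2 s.
3. with the lid still open, every specimen lies in the tray and every bin is back home in its own pocket (value of joint lid above 1 rad and x of ammonite in the frame of tray between -0.128 and 0.128 m and y of ammonite in the frame of tray between -0.098 and 0.098 m and z of ammonite in the frame of tray between -0.004 and 0.045 m and linear speed of each of ammonite, cone_shell, vertebra, urchin, belemnite, brachiopod below 0.05 m/s and x of cone_shell in the frame of tray between -0.128 and 0.128 m and y of cone_shell in the frame of tray between -0.098 and 0.098 m and z of cone_shell in the frame of tray between -0.004 and 0.045 m and x of vertebra in the frame of tray between -0.128 and 0.128 m and y of vertebra in the frame of tray between -0.098 and 0.098 m and z of vertebra in the frame of tray between -0.004 and 0.045 m and x of urchin in the frame of tray between -0.128 and 0.128 m and y of urchin in the frame of tray between -0.098 and 0.098 m and z of urchin in the frame of tray between -0.004 and 0.045 m and x of belemnite in the frame of tray between -0.128 and 0.128 m and y of belemnite in the frame of tray between -0.098 and 0.098 m and z of belemnite in the frame of tray between -0.004 and 0.045 m and x of brachiopod in the frame of tray between -0.128 and 0.128 m and y of brachiopod in the frame of tray between -0.098 and 0.098 m and z of brachiopod in the frame of tray between -0.004 and 0.045 m and distance of each of bin_a, bin_b, bin_c from where it was at the start of the episode below 0.008 m and angle between each of bin_a, bin_b, bin_c's own z axis and vertical below 0.1 rad), for 0.2 s.
4. the lid is shut (value of joint lid below 0.05 rad), for 0.2 s.
5. the hasp is down over its catch (value of joint hasp below 0.15 rad), for 0.2 s.
At the end, for the whole second after the job is handed in: Every specimen present lies at rest inside the tray's walls; each bin stands upright within 8 mm of where it started in its own pocket; the lid is shut (under 0.05 rad) and the hasp is down over the staple (under 0.15 rad) (x of ammonite in the frame of tray between -0.128 and 0.128 m and y of ammonite in the frame of tray between -0.098 and 0.098 m and z of ammonite in the frame of tray between -0.004 and 0.045 m and linear speed of each of ammonite, cone_shell, vertebra, urchin, belemnite, brachiopod, tray below 0.05 m/s and x of cone_shell in the frame of tray between -0.128 and 0.128 m and y of cone_shell in the frame of tray between -0.098 and 0.098 m and z of cone_shell in the frame of tray between -0.004 and 0.045 m and x of vertebra in the frame of tray between -0.128 and 0.128 m and y of vertebra in the frame of tray between -0.098 and 0.098 m and z of vertebra in the frame of tray between -0.004 and 0.045 m and x of urchin in the frame of tray between -0.128 and 0.128 m and y of urchin in the frame of tray between -0.098 and 0.098 m and z of urchin in the frame of tray between -0.004 and 0.045 m and x of belemnite in the frame of tray between -0.128 and 0.128 m and y of belemnite in the frame of tray between -0.098 and 0.098 m and z of belemnite in the frame of tray between -0.004 and 0.045 m and x of brachiopod in the frame of tray between -0.128 and 0.128 m and y of brachiopod in the frame of tray between -0.098 and 0.098 m and z of brachiopod in the frame of tray between -0.004 and 0.045 m and distance of each of bin_a, bin_b, bin_c from where it was at the start of the episode below 0.008 m and angle between each of bin_a, bin_b, bin_c's own z axis and vertical below 0.1 rad and value of joint lid below 0.05 rad and value of joint hasp below 0.15 rad); the robot touches nothing.
It fails at once if the lid is forced up while the hasp is still over its catch (value of joint lid above 0.15 rad and value of joint hasp below 0.45 rad).
It fails at once if a bin is tilted before it has been lifted clear of its pocket ((x of bin_a in the frame of case between -0.06 and 0.06 m and y of bin_a in the frame of case between -0.11 and 0.11 m and z of bin_a in the frame of case between -0.05 and 0.034 m and angle between bin_a's own z axis and vertical above 0.35 rad) or (x of bin_b in the frame of case between -0.06 and 0.06 m and y of bin_b in the frame of case between -0.11 and 0.11 m and z of bin_b in the frame of case between -0.05 and 0.034 m and angle between bin_b's own z axis and vertical above 0.35 rad) or (x of bin_c in the frame of case between -0.06 and 0.06 m and y of bin_c in the frame of case between -0.11 and 0.11 m and z of bin_c in the frame of case between -0.05 and 0.034 m and angle between bin_c's own z axis and vertical above 0.35 rad)).
It fails at once if a specimen is taken out of the case with the fingers instead of being tipped from its bin ((x of ammonite in the frame of case between -0.06 and 0.06 m and y of ammonite in the frame of case between -0.115 and 0.115 m and z of ammonite in the frame of case between -0.02 and 0.15 m and contact force between the fingers and ammonite above 0.5 N) or (x of cone_shell in the frame of case between -0.06 and 0.06 m and y of cone_shell in the frame of case between -0.115 and 0.115 m and z of cone_shell in the frame of case between -0.02 and 0.15 m and contact force between the fingers and cone_shell above 0.5 N) or (x of vertebra in the frame of case between -0.06 and 0.06 m and y of vertebra in the frame of case between -0.115 and 0.115 m and z of vertebra in the frame of case between -0.02 and 0.15 m and contact force between the fingers and vertebra above 0.5 N) or (x of urchin in the frame of case between -0.06 and 0.06 m and y of urchin in the frame of case between -0.115 and 0.115 m and z of urchin in the frame of case between -0.02 and 0.15 m and contact force between the fingers and urchin above 0.5 N) or (x of belemnite in the frame of case between -0.06 and 0.06 m and y of belemnite in the frame of case between -0.115 and 0.115 m and z of belemnite in the frame of case between -0.02 and 0.15 m and contact force between the fingers and belemnite above 0.5 N) or (x of brachiopod in the frame of case between -0.06 and 0.06 m and y of brachiopod in the frame of case between -0.115 and 0.115 m and z of brachiopod in the frame of case between -0.02 and 0.15 m and contact force between the fingers and brachiopod above 0.5 N)).
It fails at once if a specimen is dropped or thrown hard (faster than 2 m/s) (linear speed of any of ammonite, cone_shell, vertebra, urchin, belemnite, brachiopod above 2 m/s).
It fails at once if one of the other things on the table is shifted by more than 50 mm (distance of any of lens1, lens2, forceps, jar, beaker, marker from where it was at the start of the episode above 0.05 m).
Of ammonite, cone_shell, vertebra, urchin, belemnite, brachiopod only 3 to 5 are there at a start; the rules pass over those that are not, and their reading is None.
At some moment in a run one of tray may be knocked a few centimetres aside while the robot is not near it.
It also fails if it takes over 210 s, if anything falls off the work surface, if the arm or the gripper's body presses on something with over 40 N, if the wrist force passes 120 N, or if a joint passes its speed limit or range.

## Working session

There is one attempt and no reset: what is moved stays moved. The work goes in short steps, each a Python script; the robot and the scene stay as the last script left them, time stands still between calls to the robot, and variables do not carry over. Pictures are saved under pics/ and viewed, on a budget of 14 in all, crops included, one or two more only if the job needs it, and the job is handed in when it is done.

```bash
mkdir -p pics; ls; python3 - <<'E'
from workcell import ctrl
import cv2
for n in("scene","top"):
    cv2.imwrite(f"pics/{n}0.png",ctrl.grab_frame(n)[:,:,::-1]); print(n,ctrl.camera_model(n))
print(ctrl.state()['time'],ctrl.tips_ahead,ctrl.state()['orientation'])
E
```

```text
pics
scene {'fovy': 45.22290467865783, 'cx': 276.1490156934198, 'cy': 204.77072772049007, 'rvec': array([ 1.54070092,  1.78698306, -0.93111222]), 'tvec': array([  92.28208945, -278.32477059, 1790.52584834])}
top {'fovy': 56.360486088179336, 'cx': 283.16356757497186, 'cy': 209.95444830407934, 'rvec': array([ 2.14081143, -2.15151269,  0.12850807]), 'tvec': array([   6.15855017,  589.01596722, 1129.50776429])}
0.1 25.0 [-3.13989820e+00  1.33750629e-04  2.36806244e-01]
```

View pics/scene0.png

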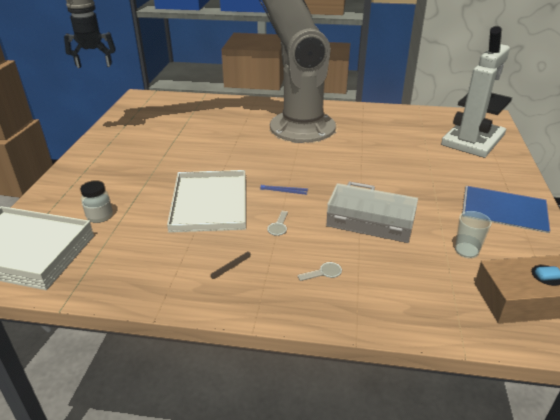

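View pics/top0.png

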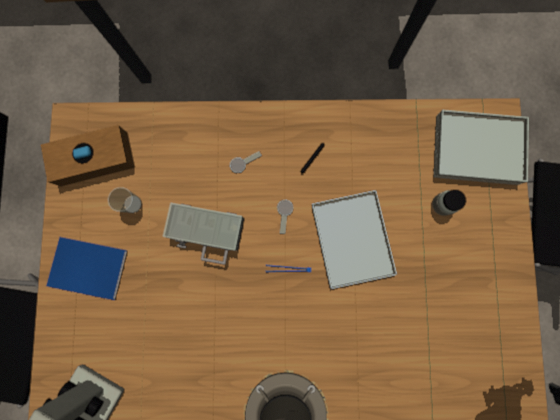

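The top view shows the case at about (203,227), its pull at (215,257) facing the robot and the tray at about (353,240). The scene view is taken from the far side. Next I'll zoom in on the case and compute the poses.

```bash
cat > h.py <<'E'
import numpy as np, cv2
from scipy.spatial.transform import Rotation as Rn
from workcell import ctrl
def cam(n):
    m=ctrl.camera_model(n); f=210/np.tan(np.radians(m['fovy']/2))
    K=np.array([[f,0,m['cx']],[0,f,m['cy']],[0,0,1]])
    return K,cv2.Rodrigues(m['rvec'])[0],np.array(m['tvec'])
def ray(n,uv,z):
    K,R,t=cam(n); uv=np.atleast_2d(np.array(uv,float))
    d=(np.linalg.inv(K)@np.c_[uv,np.ones(len(uv))].T).T@R; o=-R.T@t
    return o+d*((z-o[2])/d[:,2])[:,None]
def proj(n,P):
    K,R,t=cam(n); q=(np.atleast_2d(P)@R.T+t)@K.T
    return q[:,:2]/q[:,2:]
def grab(n,name=None):
    im=ctrl.grab_frame(n)[:,:,::-1].copy()
    if name: cv2.imwrite(f'pics/{name}.png',im)
    return im
def crop(im,x0,y0,x1,y1,s): return cv2.resize(im[y0:y1,x0:x1],None,fx=s,fy=s,interpolation=cv2.INTER_CUBIC)
E
python3 - <<'E'
from h import *
im=cv2.imread('pics/top0.png')
cv2.imwrite('pics/c1.png',crop(im,150,190,260,275,7))
hsv=cv2.cvtColor(im,cv2.COLOR_BGR2HSV)
m=((hsv[...,1]<70)&(hsv[...,2]>90)).astype(np.uint8)
def rect(x0,y0,x1,y1,z):
    mm=np.zeros_like(m);mm[y0:y1,x0:x1]=m[y0:y1,x0:x1]
    c=max(cv2.findContours(mm,0,2)[0],key=cv2.contourArea)
    r=cv2.minAreaRect(c); b=cv2.boxPoints(r); print(r,b.round(1).tolist()); print(ray('top',b,z).round(0).tolist(),ray('top',[r[0]],z).round(1))
rect(300,180,405,300,24); rect(150,195,255,245,74)
E
```

```text
((353.7914123535156, 238.93455505371094), (88.63087463378906, 68.3200454711914), 77.34745025634766) [[310.79998779296875, 203.1999969482422], [377.3999938964844, 188.1999969482422], [396.79998779296875, 274.70001220703125], [330.20001220703125, 289.70001220703125]]
[[611.0, -80.0, 24.0], [656.0, -283.0, 24.0], [397.0, -330.0, 24.0], [354.0, -134.0, 24.0]] [[ 502.6 -207.    24. ]]
((202.09600830078125, 225.97201538085938), (74.05858612060547, 36.76095962524414), 10.30484676361084) [[162.39999389648438, 237.39999389648438], [169.0, 201.3000030517578], [241.8000030517578, 214.5], [235.1999969482422, 250.6999969482422]]
[[507.0, 351.0, 74.0], [612.0, 335.0, 74.0], [572.0, 122.0, 74.0], [468.0, 140.0, 74.0]] [[539.2 236.9  74. ]]
```

View pics/c1.png

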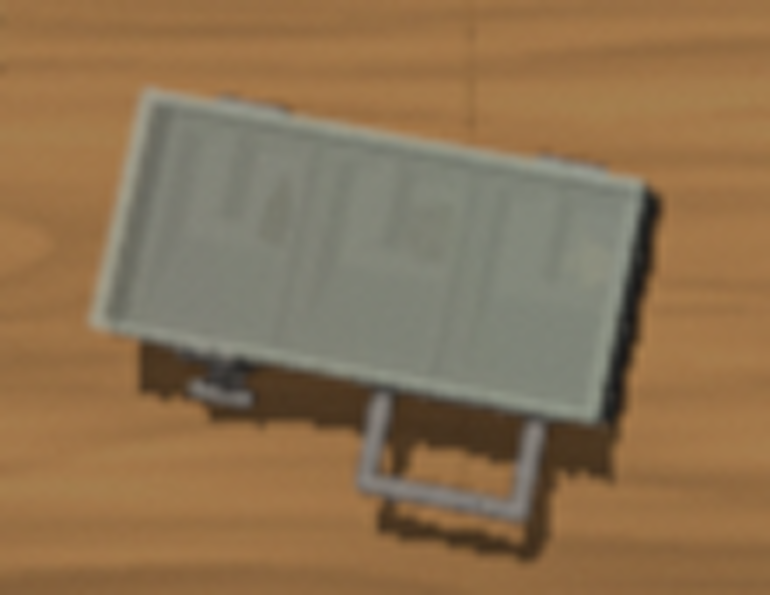

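The zoomed crop shows lid corners at crop px (148,92), (645,182), (605,420), (95,325), the pull bar at (365,485)–(520,512) and the hasp bar around (220,393). Specimens seem to be in all three bins. Next I'll fit the case pose and check that the key poses are reachable.

```bash
cat >> h.py <<'E'
def ori(z,y):
    z=np.array(z,float);z/=np.linalg.norm(z);y=np.array(y,float);y-=z*(y@z);y/=np.linalg.norm(y)
    return list(Rn.from_matrix(np.c_[np.cross(y,z),y,z]).as_euler('xyz'))
E
python3 - <<'E'
from h import *
from scipy.optimize import least_squares
px=np.array([[148,92],[645,182],[605,420],[95,325],[442,499],[220,393]])/7+[150-.43,190-.43]
L=np.array([[50.5,106.5,74],[50.5,-106.5,74],[-50.5,-106.5,74],[-50.5,106.5,74],[-92.5,-47.5,54],[-66,60,23]])
W=lambda p:np.c_[L[:,:2]@np.array([[np.cos(p[2]),np.sin(p[2])],[-np.sin(p[2]),np.cos(p[2])]])+p[:2],L[:,2]]
r=least_squares(lambda p:(proj('top',W(p))-px).ravel(),[540,237,-.19])
print(r.x,r.fun.reshape(-1,2).round(2)); p=r.x; print(W(p).round(1))
print('cam',-cam('top')[1].T@cam('top')[2])
print('scene proj',proj('scene',W(p)).round(0).tolist())
def C(l): 
    c,s=np.cos(p[2]),np.sin(p[2]); return np.array([p[0]+c*l[0]-s*l[1],p[1]+s*l[0]+c*l[1],l[2]])
V=lambda v: C(v)-C([0,0,0])
def test(n,pos,z,y):
    for s in(1,-1):
        q=ctrl.ik(list(pos),ori(z,np.array(y)*s)); print(n,s,None if q is None else np.round(q,2))
for t in(0,20,35,50): 
    t=np.radians(t); z=V([np.sin(t),0,-np.cos(t)]); test('hasp%.2f'%t,C([-66,60,23])-z*14,z,V([0,1,0]))
test('pull0',C([-92.5,-47.5,60]),[0,0,-1],V([1,0,0])); test('pull1',C([92,-47.5,190]),[0,0,-1],V([1,0,0]))
test('fin',C([18,69,75]),[0,0,-1],V([0,1,0])); test('finb',C([18,-69,75]),[0,0,-1],V([0,1,0]))
for yaw in np.arange(-180,180,30):
  for tilt in(90,80):
    a=np.radians(yaw);t=np.radians(tilt)
    z=np.array([np.cos(a)*np.sin(t),np.sin(a)*np.sin(t),-np.cos(t)]); test('pour %d %d'%(yaw,tilt),np.array([502,-207,110])-z*25,z,[-np.sin(a),np.cos(a),0])
E
```

```text
[ 5.39285608e+02  2.35927428e+02 -1.88072069e-01] [[-0.33 -0.41]
 [ 0.28 -0.09]
 [-0.94  0.41]
 [-0.47  0.42]
 [ 0.5  -0.08]
 [ 1.01 -0.27]]
[[608.8 331.1  74. ]
 [569.  121.9  74. ]
 [469.8 140.7  74. ]
 [509.6 350.   74. ]
 [439.5 206.6  54. ]
 [485.7 307.2  23. ]]
cam [ 433.82487065  -12.22057951 1197.66947278]
scene proj [[412.0, 220.0], [326.0, 203.0], [336.0, 183.0], [417.0, 197.0], [360.0, 185.0], [397.0, 207.0]]
hasp0.00 1 [-0.09  0.75 -0.78  1.91  0.74  0.8   0.1 ]
hasp0.00 -1 [-0.3   0.66 -0.49  1.92  0.47  0.68 -2.84]
hasp0.35 1 [-0.07  0.81 -0.99  2.07  1.39  0.97 -0.55]
hasp0.35 -1 [-1.33  0.68  0.64  2.15 -0.36  0.24 -2.26]
hasp0.61 1 [-0.33  0.76 -0.79  2.18  1.63  1.03 -0.92]
hasp0.61 -1 [-0.99  0.61  0.02  2.22  1.5   0.54  2.13]
hasp0.87 1 [-0.61  0.8  -0.59  2.24  1.78  1.22 -1.24]
hasp0.87 -1 [-0.61  0.8  -0.59  2.24  1.78  1.22  1.91]
pull0 1 [-0.01  0.56 -0.68  2.11  0.58  0.66 -1.28]
pull0 -1 [ 0.33  0.83 -1.19  2.09  0.99  0.96  1.53]
pull1 1 [ 0.29  0.69 -0.98  1.65  0.62  1.14 -1.04]
pull1 -1 [ 0.39  0.81 -1.19  1.64  0.78  1.25  1.99]
fin 1 [ 0.12  0.92 -1.
[... 1634 characters left out ...]
2 -1.76]
pour 60 90 -1 [ 1.32  1.14 -0.61  1.8  -0.9   1.27  1.04]
pour 60 80 1 [ 0.66  0.96  0.26  1.89 -1.31  1.69 -1.81]
pour 60 80 -1 [ 1.31  1.03 -0.6   1.84 -0.86  1.16  0.97]
pour 90 90 1 [ 0.85  1.14 -0.18  1.47 -0.82  1.83 -2.08]
pour 90 90 -1 [ 1.1   1.22 -0.59  1.44 -0.58  1.68  0.83]
pour 90 80 1 [ 0.58  1.06  0.23  1.53 -0.96  1.89 -1.9 ]
pour 90 80 -1 [ 1.09  1.13 -0.58  1.49 -0.52  1.58  0.81]
pour 120 90 1 None
pour 120 90 -1 None
pour 120 80 1 None
pour 120 80 -1 None
pour 150 90 1 None
pour 150 90 -1 None
pour 150 80 1 None
pour 150 80 -1 None<stdin>:23: UserWarning: Gimbal lock detected. Setting third angle to zero since it is not possible to uniquely determine all angles.
```

The case is at (539.3, 235.9) with yaw -0.188, and all the fit residuals are 1 px or less. First move: pinch the hasp's finger bar from the front.

```bash
cat >> h.py <<'E'
p=np.array([539.3,235.9,-.188])
def C(l):
    c,s=np.cos(p[2]),np.sin(p[2]); return np.array([p[0]+c*l[0]-s*l[1],p[1]+s*l[0]+c*l[1],l[2]])
V=lambda v: C(v)-C([0,0,0])
def st(msg=''):
    s=ctrl.state(); print(msg,'t%.1f'%s['time'],np.round(s['ee_pos'],1),'F',np.round(s['force'],1),'w%.3f'%s['grip_width'])
def hasp_bar(th): a=.405+th; return C([-51.4-37*np.sin(a),60,57-37*np.cos(a)])
def tz(deg): t=np.radians(deg); return V([np.sin(t),0,-np.cos(t)])
E
python3 - <<'E'
from h import *
y=V([0,1,0]); z=tz(35); b=hasp_bar(0)
ctrl.grip(0.5)
ctrl.move_to(list(b-z*135),ori(z,y)); st('pre')
print(ctrl.move_straight(list(b-z*15),feed=80,until_force=8)); st('at')
print(np.round(ctrl.state()['q'],2))
for w in(.40,.36,.33,.31,.30,.29):
    ctrl.grip(w); st(w)
    if ctrl.state()['grip_width']>w+.012: break
im=grab('top'); cv2.imwrite('pics/c2.png',crop(im,140,180,270,280,6))
im=grab('scene'); cv2.imwrite('pics/c2s.png',crop(im,310,140,440,250,6))
E
```

```text
pre t4.1 [410.1 321.1 133.5] F [-0.1  0.6  0.2] w0.499
False
at t5.8 [477.2 309.1  35.7] F [-0.9 -0.5  0.1] w0.495
[-0.18  0.87 -1.01  2.17  1.68  1.21 -0.88]
0.4 t6.0 [477.2 308.9  35.5] F [-0.  -0.4 -0.5] w0.401
0.36 t6.2 [477.3 308.8  35.3] F [ 0.4 -0.4 -0.7] w0.365
0.33 t6.5 [477.3 309.1  35.4] F [-0.1  0.8  0.3] w0.330
0.31 t6.7 [477.3 309.7  35.5] F [-0.2  3.8 -1.2] w0.309
0.3 t6.9 [477.2 310.   35.5] F [ 1.1  4.9 -1.3] w0.300
0.29 t7.1 [477.2 309.9  35.5] F [ 0.5  4.6 -1.3] w0.294
```

View pics/c2.png

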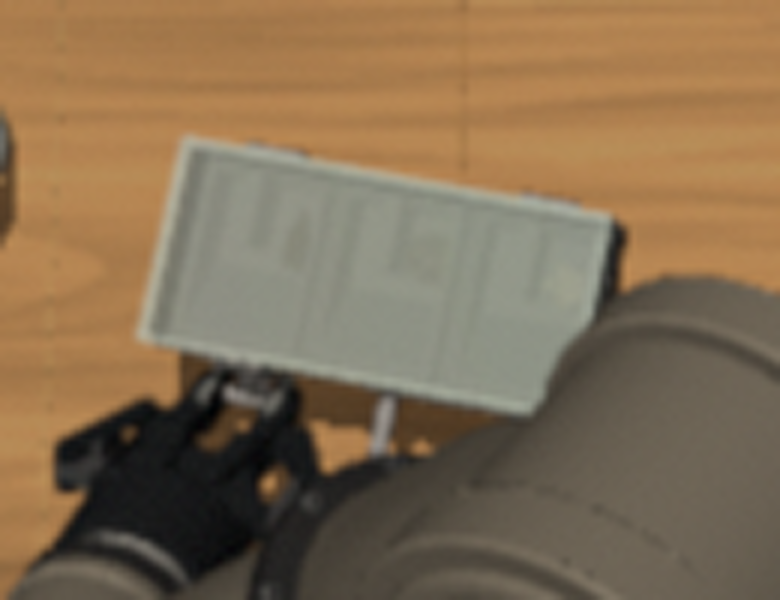

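The picture shows the fingers straddling the hasp bar, with the pads at its ends. I'll swing it up now.

```bash
python3 - <<'E'
from h import *
y=V([0,1,0]); off=V([0,1.5,0])
ctrl.grip(.28); st()
for th in np.arange(.1,1.31,.1):
    z=tz(35-35*th/1.3)
    ctrl.move_straight(list(hasp_bar(th)+off-z*15),frame=ori(z,y),feed=60)
    if th<.35 or th>1.1: st('%.1f'%th)
im=grab('top'); a=crop(im,140,200,240,270,6)
im=grab('scene'); b=crop(im,330,160,430,230,6)
ctrl.grip(.45); z=tz(0)
ctrl.move_straight(list(hasp_bar(1.3)+off-z*130),feed=150); st()
c=crop(grab('top'),140,200,240,270,4); d=crop(grab('scene'),330,160,430,230,4)
cv2.imwrite('pics/c3.png',np.vstack([np.hstack([cv2.resize(a,(400,280)),cv2.resize(b,(400,280))]),np.hstack([c,d])]))
E
```

```text
t7.4 [477.2 310.   35.6] F [0.2 6.  0.5] w0.285
0.1 t7.7 [475.4 310.5  37.6] F [0.9 2.3 0.4] w0.282
0.2 t7.9 [473.  311.   39.8] F [2.7 1.8 0.1] w0.287
0.3 t8.2 [470.8 311.4  42.2] F [ 4.9  1.8 -0.2] w0.289
1.2 t10.4 [463.3 312.8  72.9] F [ 1.5  1.9 -1. ] w0.287
1.3 t10.7 [464.3 312.7  76.7] F [ 2.   1.4 -1.6] w0.284
 t12.0 [464.1 312.2 191.1] F [-0.6  0.3 -0.2] w0.448
```

View pics/c3.png

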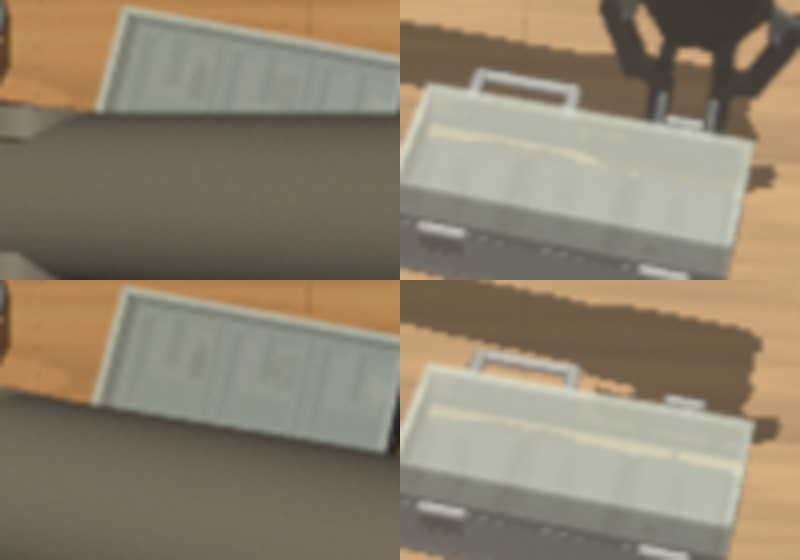

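The hasp stays up and out after release; its bar shows by the lid corner in the lower right panel. Now I'll open the lid by its pull.

```bash
cat >> h.py <<'E'
def pull(th): a=.0976+th; return C([50.5-143.7*np.cos(a),-47.5,40+143.7*np.sin(a)])
E
python3 - <<'E'
from h import *
o=ori([0,0,-1],V([1,0,0])); b=pull(0); up=np.array([0,0,1.])
ctrl.move_to(list(b+up*110),o); ctrl.grip(.32)
print(np.round(ctrl.state()['q'],2))
print(ctrl.move_straight(list(b+up*6),feed=100,until_force=8)); st('at')
for w in(.2,.15,.12,.10): ctrl.grip(w); st(w)
for th in np.arange(.1,1.91,.1):
    try: ctrl.move_straight(list(pull(th)+up*6),frame=o,feed=90)
    except ctrl.MotionError as e: print(th,e); break
    f=ctrl.state()['force']
    if int(th*10+.5)%3==0: st('%.1f'%th)
    if np.linalg.norm(f)>25: st('force');break
print(np.round(ctrl.state()['q'],2))
im=grab('scene','s4'); cv2.imwrite('pics/c4.png',crop(im,290,80,460,250,4))
E
```

```text
[ 0.31  0.52 -1.1   2.03  0.58  0.94 -1.28]
False
at t14.7 [439.5 206.8  60.4] F [-1.   0.6 -0. ] w0.318
0.2 t15.0 [440.  206.6  60.4] F [-0.3  0.2 -0.1] w0.199
0.15 t15.2 [439.7 206.5  60.1] F [-0.4  0.   0.5] w0.148
0.12 t15.4 [440.6 206.3  60.2] F [ 5.1 -0.5 -1.5] w0.120
0.1 t15.6 [441.3 206.2  60.2] F [ 7.3 -0.4 -2.7] w0.101
0.3 t16.6 [457.6 203.1 102.6] F [ 25.9  -2.9 -14.1] w0.103
force t16.6 [457.6 203.1 102.6] F [ 25.9  -2.9 -14.1] w0.103
[ 0.24  0.61 -0.99  2.05  0.71  0.85 -1.36]
```

View pics/c4.png

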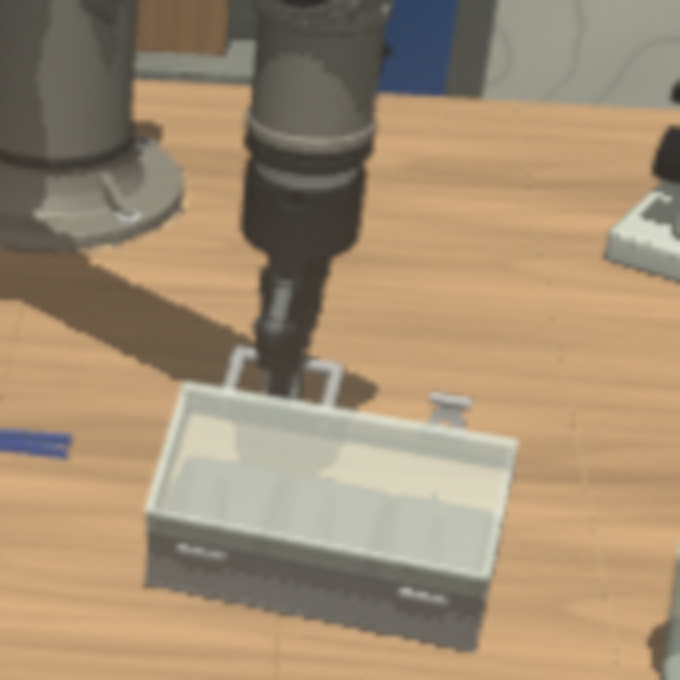

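The lid is rising, to about 0.3 rad, but the tool is pulled about 25 N in +x, so my arc is a few mm off. I'll continue, correcting the path from the force.

```bash
cat >> h.py <<'E'
def arc(ths,off,o,feed=90,lim=30,k=.1):
    up=np.array([0,0,1.]);off=np.array(off,float)
    for i,th in enumerate(ths):
        t=pull(th+.01)-pull(th-.01); t/=np.linalg.norm(t)
        ctrl.move_straight(list(pull(th)+up*6+off),frame=o,feed=feed)
        f=np.array(ctrl.state()['force']); fr=f-t*(f@t)
        off+=np.clip(k*fr,-2,2)
        if i%3==0: st('%.2f ft%.1f off%s'%(th,f@t,off.round(1)))
        if np.linalg.norm(f)>lim: st('STOP'); break
    return off
E
python3 - <<'E'
from h import *
o=ori([0,0,-1],V([1,0,0]))
off=arc([.3,.3],V([2.5,0,0]),o)
off=arc(np.arange(.35,1.91,.08),off,o); print(off)
print(np.round(ctrl.state()['q'],2))
im=grab('scene','s5'); cv2.imwrite('pics/c5.png',crop(im,290,80,460,250,3))
E
```

```text
0.30 ft-2.3 off[ 4.3 -0.7 -0.8] t16.9 [457.4 203.1 102.1] F [ 17.7  -2.4 -10. ] w0.101
0.35 ft-0.6 off[ 6.2 -1.  -1.6] t17.4 [459.9 202.3 107. ] F [ 6.7 -1.8 -4. ] w0.100
0.59 ft0.1 off[ 7.2 -2.2 -2.4] t18.2 [478.  197.7 134.9] F [ 1.9 -5.3 -2.2] w0.099
0.83 ft2.0 off[ 7.1 -3.6 -2.7] t19.0 [503.2 192.7 158.9] F [ 1.2 -4.7  0.6] w0.100
1.07 ft1.5 off[ 7.6 -3.9 -3.6] t19.8 [532.6 186.8 175.2] F [ 3.4  0.  -4.2] w0.100
1.31 ft2.8 off[ 7.8 -3.6 -4.5] t20.7 [565.5 180.4 183.7] F [ 3.4  0.7 -2.2] w0.103
1.55 ft2.2 off[ 7.9 -3.5 -5.3] t21.5 [599. 174. 184.] F [ 1.9 -0.7 -2.7] w0.093
1.79 ft2.4 off[ 7.5 -3.5 -6.6] t22.3 [631.7 167.8 176.2] F [ 0.9  0.8 -5.6] w0.104
[ 7.35739152 -3.53242754 -6.9723755 ]
[ 0.29  0.74 -0.97  1.61  0.66  1.15 -1.03]
```

View pics/c5.png

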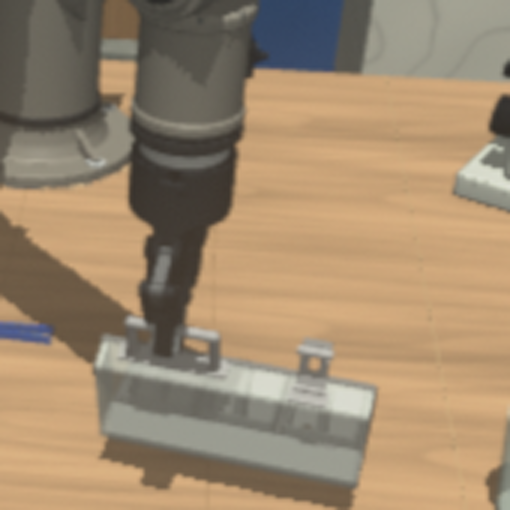

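The lid stands open past vertical. I'll release it and look into the bins.

```bash
python3 - <<'E'
from h import *
st(); ctrl.grip(.3)
e=np.array(ctrl.state()['ee_pos']); ctrl.move_straight(list(e+[0,0,70]),feed=150)
ctrl.move_to([480,-60,330],ori([0,0,-1],V([0,1,0]))); st(); print(np.round(ctrl.state()['q'],2))
im=grab('top','t6'); cv2.imwrite('pics/c6.png',crop(im,145,180,255,265,7))
print((proj('top',[C([50.5,106.5,40]),C([50.5,-106.5,40]),C([-50.5,-106.5,40]),C([-50.5,106.5,40]),C([18,69,68]),C([18,0,68]),C([18,-69,68])])-[145,180])*7)
E
```

```text
t22.6 [642.  165.9 171.9] F [ 0.6  0.6 -4.6] w0.100
 t25.4 [480.1 -59.8 329.8] F [-0.3  0.5 -0.7] w0.300
[ 1.02  0.26 -1.18  1.85  0.26  1.2   1.14]
[[201.45896133 168.1930276 ]
 [688.46391424 257.78428218]
 [641.4280502  492.38411513]
 [149.33198825 400.17113277]
 [252.48122821 250.35606856]
 [414.22183767 280.27709661]
 [576.70474567 310.33544538]]
```

View pics/c6.png

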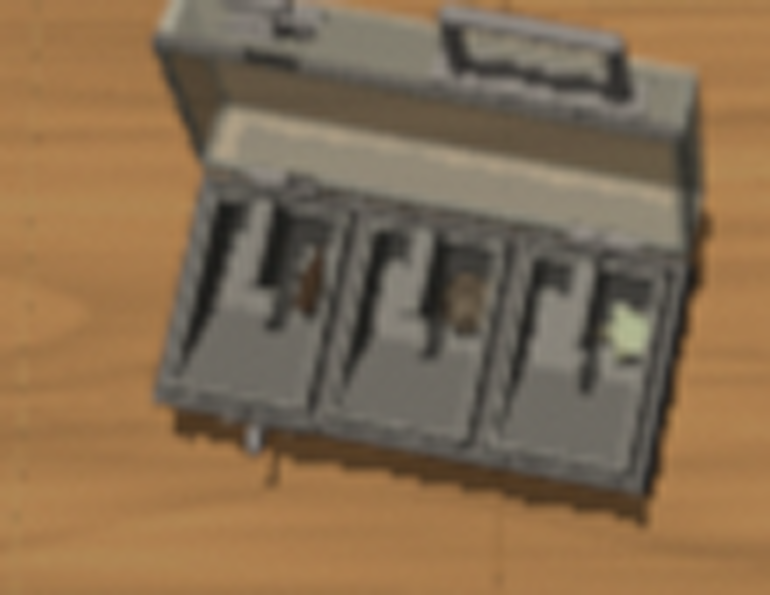

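All three bins hold specimens: belemnite (crop ~(310,285)), a brownish piece (465,305) and a pale piece (628,335). The fins are within 1–2 mm of my prediction. Now bin at y=+69: grasp, lift and pour, measuring the tray just before each pour.

```bash
cat >> h.py <<'E'
def tray():
    im=grab('top'); hsv=cv2.cvtColor(im,cv2.COLOR_BGR2HSV)
    m=((hsv[...,1]<70)&(hsv[...,2]>90)).astype(np.uint8); mm=np.zeros_like(m); mm[165:320,285:425]=m[165:320,285:425]
    c=max(cv2.findContours(mm,0,2)[0],key=cv2.contourArea); r=cv2.minAreaRect(c)
    b=ray('top',cv2.boxPoints(r),24); b=b[:,:2]; e=b[np.argmax([np.linalg.norm(b[(i+1)%4]-b[i])for i in range(4)]):]
    print('tray',np.round(b.mean(0)),'size',[round(np.linalg.norm(b[(i+1)%4]-b[i]))for i in range(2)],r[0])
    return b.mean(0)
def pourpose(rim,a,T):
    h=np.array([np.cos(a),np.sin(a),0]);up=np.array([0,0,1.]);T=np.radians(T)
    xb=h*np.cos(T)+up*np.sin(T); zb=-h*np.sin(T)+up*np.cos(T)
    return list(np.array(rim)+59*xb+27*zb), ori(-zb,[-h[1],h[0],0])
def take(y):
    o=ori([0,0,-1],V([0,1,0])); t=C([16,y,73])
    ctrl.grip(.28); ctrl.move_to(list(t+[0,0,110]),o); st('above')
    print(np.round(ctrl.state()['q'],2))
    hit=ctrl.move_straight(list(t),feed=90,until_force=8); st('down hit %s'%hit)
    if hit: return None
    ctrl.grip(.14); ctrl.grip(0.0); st('gripped')
    e=np.array(ctrl.state()['ee_pos']); f=np.array(ctrl.state()['force']); yy=V([0,1,0])
    return e,o
def shift():
    yy=V([0,1,0]); xx=V([1,0,0]); o=None
    for i in range(3):
        s=ctrl.state(); f=np.array(s['force']); f=yy*np.clip(f@yy,-15,15)+xx*np.clip(f@xx,-15,15)
        if np.linalg.norm(f)<3: break
        ctrl.move_straight(list(np.array(s['ee_pos'])+.1*f),feed=20)
    st('shifted')
E
python3 - <<'E'
from h import *
for a in(-100,-90,-80,-70):
    for T in(0,30,60,90,97): 
        q=ctrl.ik(*pourpose([500,-225,48 if T>60 else 80],np.radians(a),T)); print(a,T,None if q is None else np.round(q,2))
r=take(69)
if r: 
    shift(); e=np.array(ctrl.state()['ee_pos']); np.save('home_a.npy',e); print(e)
    ctrl.move_straight(list(e+[0,0,45]),feed=60); st('lift'); ctrl.move_straight(list(e+[0,0,130]),feed=120); st('lift')
    tray(); cv2.imwrite('pics/c7.png',crop(grab('top','t7'),145,180,425,320,2.8))
E
```

```text
-100 0 [ 0.87  0.56 -0.6   1.91  0.43  0.8  -0.13]
-100 30 [ 0.56  0.53 -0.58  2.    0.97  1.05 -0.81]
-100 60 [ 0.41  0.79 -0.76  1.98  1.29  1.68 -1.23]
-100 90 [-0.91  1.34  0.84  1.95  0.57  1.03 -0.93]
-100 97 [-0.92  1.43  0.84  1.91  0.57  1.11 -0.96]
-90 0 [ 0.88  0.58 -0.62  1.89  0.45  0.82  0.02]
-90 30 [ 0.57  0.51 -0.59  2.04  1.05  0.97 -0.71]
-90 60 [ 0.48  0.79 -0.85  2.08  1.44  1.68 -1.21]
-90 90 [-0.14  1.01 -0.22  2.02  1.33  1.78 -1.5 ]
-90 97 [-1.14  1.67  1.03  2.04  0.35  0.77 -0.8 ]
-80 0 [ 0.89  0.6  -0.65  1.86  0.48  0.84  0.17]
-80 30 [ 0.58  0.48 -0.58  2.08  1.12  0.88 -0.61]
-80 60 [ 0.52  0.77 -0.89  2.18  1.57  1.62 -1.17]
-80 90 [-1.19  1.62  1.04  2.2   0.51  0.49 -0.95]
-80 97 [-1.23  1.74  1.03  2.16  0.44  0.56 -0.94]
-70 0 [ 0.9   0.62 -0.69  1.85  0.5   0.86  0.31]
-70 30 [ 0.58  0.45 -0.55  2.13  1.18  0.77 -0.5 ]
-70 60 [ 0.58  0.75 -0.93  2.28  1.71  1.57 -1.13]
-70 90 [-1.38  2.01  1.2   2.32 -0.8   0.21  0.24]
-70 97 [-1.33  1.86  1.02  2.28  0.6   0.34 -1.19]
above t27.2 [569.  299.2 183.4] F [ 0.2 -0.6  0.6] w0.278
[ 0.08  0.7  -0.98  1.66  0.63  1.14  0.31]
down hit False t28.5 [568.2 301.   73.7] F [ 0.1 -1.1 -0.2] w0.278
gripped t29.0 [568.  300.7  73.1] F [-0.4 -1.3  0.7] w0.081
shifted t29.0 [568.  300.7  73.1] F [-0.4 -1.3  0.7] w0.081
[567.95086264 300.69748193  73.10291513]
lift t29.9 [567.8 300.4 117.8] F [ 0.  -0.6 -0.9] w0.078
lift t30.8 [567.7 300.2 202.3] F [-0.  -0.3 -1.8] w0.080
tray [ 443. -236.] size [256, 358] (364.3121643066406, 260.2902526855469)<stdin>:4: UserWarning: Gimbal lock detected. Setting third angle to zero since it is not possible to uniquely determine all angles.
```

View pics/c7.png

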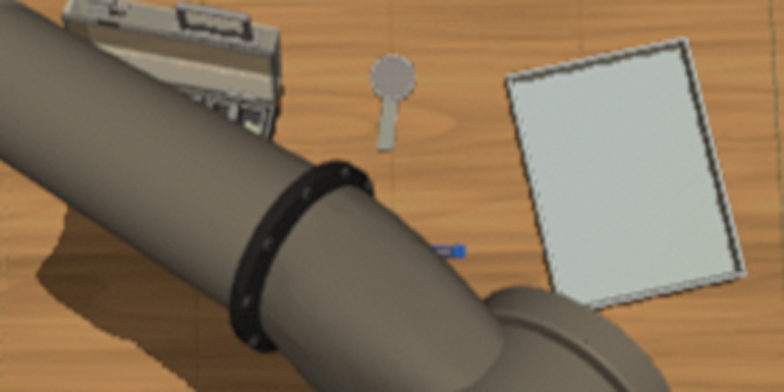

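Bin A is lifted cleanly. The tray has been knocked about 40 mm towards -y: its corners are now at crop (510,75), (687,40) and (743,275), and the arm hides the fourth. I'll use the brighter floor mask, then pour.

```bash
cat >> h.py <<'E'
def tray(im=None):
    im=grab('top') if im is None else im; hsv=cv2.cvtColor(im,cv2.COLOR_BGR2HSV)
    m=((hsv[...,1]<45)&(hsv[...,2]>150)).astype(np.uint8); mm=np.zeros_like(m); mm[165:330,285:435]=m[165:330,285:435]
    c=max(cv2.findContours(mm,0,2)[0],key=cv2.contourArea); r=cv2.minAreaRect(cv2.convexHull(c))
    b=ray('top',cv2.boxPoints(r),8)[:,:2]
    print('tray',np.round(b.mean(0)),'yaw',r[2],'size',[round(np.linalg.norm(b[(i+1)%4]-b[i]))for i in range(2)],np.round(r[0]))
    return b.mean(0)
E
python3 - <<'E'
from h import *
c=tray(cv2.imread('pics/t7.png')); print(ray('top',[[368.7,242.5]],24))
for a in(-110,-100,-90,-80):
  for d in (-30,0):
    for T in(0,85,92):
        q=ctrl.ik(*pourpose([c[0],c[1]+d,50 if T>60 else 110],np.radians(a),T)); print(a,d,T,None if q is None else np.round(q,2))
E
```

```text
tray [ 491. -248.] yaw 77.15229034423828 size [195, 255] [367. 243.]
[[ 491.76211594 -251.01572972   24.        ]]
-110 -30 0 [ 1.    0.54 -0.65  1.86  0.42  0.88 -0.2 ]
-110 -30 85 [-0.03  0.99 -0.15  1.83  1.14  1.73 -1.33]
-110 -30 92 [-0.07  1.06 -0.12  1.8   1.14  1.82 -1.36]
-110 0 0 [ 0.98  0.52 -0.67  1.9   0.42  0.86 -0.26]
-110 0 85 [-0.08  0.99 -0.15  1.83  1.09  1.75 -1.34]
-110 0 92 [-0.11  1.06 -0.13  1.79  1.1   1.84 -1.37]
-100 -30 0 [ 1.01  0.56 -0.68  1.84  0.44  0.9  -0.05]
-100 -30 85 [-0.03  0.96 -0.19  1.96  1.28  1.7  -1.4 ]
-100 -30 92 [-0.06  1.04 -0.17  1.92  1.28  1.8  -1.44]
-100 0 0 [ 0.99  0.54 -0.7   1.88  0.45  0.88 -0.1 ]
-100 0 85 [-0.08  0.96 -0.2   1.95  1.23  1.72 -1.41]
-100 0 92 [-0.11  1.04 -0.17  1.92  1.23  1.81 -1.44]
-90 -30 0 [ 1.02  0.59 -0.7   1.82  0.47  0.91  0.1 ]
-90 -30 85 [-0.01  0.95 -0.24  2.08  1.43  1.7  -1.47]
-90 -30 92 [-0.04  1.03 -0.23  2.05  1.43  1.81 -1.53]
-90 0 0 [ 1.    0.57 -0.72  1.85  0.47  0.9   0.05]
-90 0 85 [-0.07  0.95 -0.25  2.07  1.37  1.71 -1.48]
-90 0 92 [-0.09  1.03 -0.23  2.04  1.37  1.82 -1.53]
-80 -30 0 [ 1.02  0.61 -0.73  1.79  0.49  0.93  0.25]
-80 -30 85 [ 0.05  0.95 -0.32  2.2   1.61  1.74 -1.54]
-80 -30 92 [-0.    1.04 -0.28  2.17  1.59  1.84 -1.61]
-80 0 0 [ 1.    0.59 -0.75  1.83  0.49  0.92  0.2 ]
-80 0 85 [-0.02  0.95 -0.32  2.19  1.54  1.74 -1.55]
-80 0 92 [-0.06  1.04 -0.29  2.16  1.52  1.85 -1.62]
```

```bash
cat >> h.py <<'E'
def pour(c,dx=0,a=-95,shake=True):
    a=np.radians(a); g=lambda z,T:pourpose([c[0]+dx,c[1]-20,z],a,T)
    def mv(z,T,feed):
        P=g(z,T); ctrl.move_straight(P[0],frame=P[1],feed=feed)
    P=g(115,0)
    try: ctrl.move_straight(P[0],frame=P[1],feed=250)
    except ctrl.MotionError as ex: print('joint move',ex); ctrl.move_to(*P)
    st('over')
    for z,T in((90,25),(65,50),(50,70),(46,84),(46,94)): mv(z,T,70); 
    st('tipped'); ctrl.dwell(.4)
    if shake:
        for d in(0,8,0): mv(46+d,94,150)
    st('shaken')
def untip(c,dx=0,a=-95):
    a=np.radians(a)
    for z,T in((70,60),(110,0)):
        P=pourpose([c[0]+dx,c[1]-20,z],a,T); ctrl.move_straight(P[0],frame=P[1],feed=120)
E
python3 - <<'E'
from h import *
c=[491,-249]
pour(c,-25); im=grab('scene'); a=crop(im,150,120,290,240,2.8)
untip(c,-25); st('untip'); b=crop(grab('scene'),150,120,290,240,2.8)
cv2.imwrite('pics/c8.png',np.hstack([a,b])); print(np.round(ctrl.state()['q'],2))
E
```

```text
over t33.6 [ 461.2 -326.8  142.1] F [-0.2  0.2  0.2] w0.077
tipped t36.2 [ 468.5 -239.3  103.5] F [ 0.2 -0.2 -0.3] w0.078
shaken t37.4 [ 468.6 -238.   102.4] F [-0.2 -0.  -0.3] w0.079
untip t39.6 [ 461.1 -326.4  136.4] F [-0.4 -0.2 -0.2] w0.077
[ 0.97  0.51 -0.59  1.89  0.37  0.85  0.1 ]
```

View pics/c8.png

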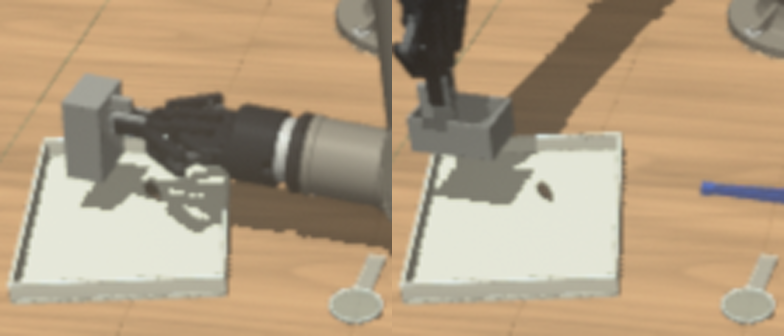

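The belemnite rolled out near the middle of the tray and the bin looks empty. Next I'll return bin A, then take bin B.

```bash
cat >> h.py <<'E'
def putback(e):
    o=ori([0,0,-1],V([0,1,0])); e=np.array(e)
    try: ctrl.move_straight(list(e+[0,0,130]),frame=o,feed=250)
    except ctrl.MotionError as ex: print('joint move',ex); ctrl.move_to(list(e+[0,0,130]),o)
    ctrl.move_straight(list(e+[0,0,42]),feed=120)
    ctrl.dwell(.2); st('above pocket')
    hit=ctrl.move_straight(list(e+[0,0,-.5]),feed=40,until_force=10); st('in, hit %s'%hit)
    z=ctrl.state()['ee_pos'][2]-e[2]
    if z>3: print('NOT HOME',z); return False
    ctrl.grip(.28); ctrl.move_straight(list(e+[0,0,110]),feed=150); return True
def lift(y,name):
    r=take(y)
    if r is None: return None
    shift(); e=np.array(ctrl.state()['ee_pos']); np.save(name,e)
    ctrl.move_straight(list(e+[0,0,45]),feed=60); ctrl.move_straight(list(e+[0,0,130]),feed=120); st('lifted'); return e
E
python3 - <<'E'
from h import *
e=np.load('home_a.npy')
if putback(e):
    e=lift(0,'home_b.npy')
    if e is not None:
        c=tray(); print(c)
        cv2.imwrite('pics/c9.png',crop(grab('scene'),150,120,440,250,2.6))
E
```

```text
above pocket t43.4 [568.4 301.  116. ] F [-0.4  0.9 -1.3] w0.077
in, hit True t44.5 [567.7 300.7  73. ] F [ 0.1 -0.1  5.8] w0.083
above t46.3 [555.2 231.1 182.5] F [-0.3  0.9  0. ] w0.280
[ 0.21  0.64 -1.    1.76  0.6   1.09  0.39]
down hit False t47.6 [555.4 233.2  73.6] F [-1.  -0.1 -0.9] w0.281
gripped t48.1 [555.1 232.9  73.1] F [-0.3  0.5  0.9] w0.079
shifted t48.1 [555.1 232.9  73.1] F [-0.3  0.5  0.9] w0.079
lifted t49.9 [554.8 232.4 202.4] F [ 0.3  0.4 -0.7] w0.075
tray [ 491. -248.] yaw 77.125 size [195, 255] [367. 243.]
[ 491.47786833 -248.3332416 ]
```

View pics/c9.png

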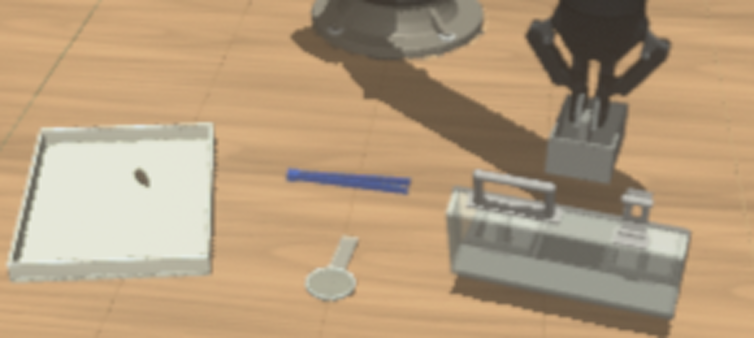

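Bin A went home at the same height it was gripped (73.0 vs 73.1), bin B is lifted, and the tray hasn't moved. Now I'll pour B, return it, then lift C and check.

```bash
python3 - <<'E'
from h import *
c=[491,-249]
pour(c,0); untip(c,0); a=crop(grab('scene'),150,120,290,240,2.8)
if putback(np.load('home_b.npy')):
    e=lift(-69,'home_c.npy')
    if e is not None: print(tray())
    cv2.imwrite('pics/c10.png',np.hstack([a,crop(grab('top'),290,180,430,300,2.8)]))
E
```

```text
over t52.4 [ 486.3 -326.6  142.1] F [-0.  -0.7 -1.3] w0.073
tipped t55.0 [ 493.6 -239.3  103.5] F [ 0.1 -0.4 -1. ] w0.077
shaken t56.1 [ 493.6 -238.   102.3] F [ 0.   0.2 -0.5] w0.079
above pocket t61.8 [555.5 233.2 115.9] F [-0.2 -0.5 -2.3] w0.074
in, hit True t62.8 [554.8 232.9  73. ] F [-0.8 -1.4  5.3] w0.075
above t64.6 [542.1 163.3 182.5] F [-0.1  0.9  0.9] w0.278
[ 0.35  0.59 -1.01  1.84  0.57  1.04  0.49]
down hit False t66.0 [542.5 165.3  73.6] F [-0.3 -0.9  0.2] w0.276
gripped t66.5 [542.2 165.2  73.1] F [0.2 1.1 0.2] w0.077
shifted t66.5 [542.2 165.2  73.1] F [0.2 1.1 0.2] w0.077
lifted t68.2 [541.8 164.7 202.4] F [ 0.5  0.  -1.1] w0.081
tray [ 492. -248.] yaw 77.09259033203125 size [194, 253] [367. 243.]
[ 492.23757249 -248.18601774]
```

View pics/c10.png

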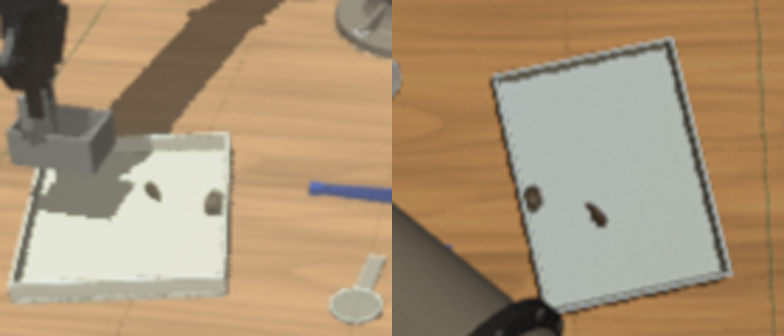

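The second specimen rolled to the near wall but is inside the tray. I'll pour C a little farther from that wall.

```bash
python3 - <<'E'
from h import *
c=[491,-268]
pour(c,35); untip(c,35)
if putback(np.load('home_c.npy')):
    ctrl.move_to([430,-10,330],ori([0,0,-1],V([0,1,0]))); st()
    im=grab('top','t11'); print(tray(im)); s=grab('scene','s11')
    cv2.imwrite('pics/c11.png',np.vstack([np.hstack([crop(im,145,180,255,260,3.6),crop(im,310,180,420,260,3.6)]),np.hstack([crop(im,310,240,420,320,3.6),crop(s,160,150,270,230,3.6)])]))
E
```

```text
over t70.5 [ 521.3 -345.4  142.2] F [-0.9  0.7 -1.3] w0.076
tipped t73.0 [ 528.6 -258.4  103.6] F [ 0.2 -0.3 -1. ] w0.075
shaken t74.2 [ 528.5 -257.   102.2] F [ 0.1  0.1 -1.3] w0.075
above pocket t79.5 [542.7 165.3 115.9] F [ 0.5  0.3 -1.4] w0.077
in, hit True t80.5 [541.9 165.2  73. ] F [-0.2 -1.   4.6] w0.076
 t82.7 [430.1  -9.9 329.6] F [-0.3  0.8 -0.3] w0.273
tray [ 491. -248.] yaw 77.125 size [194, 249] [367. 244.]
[ 491.23765891 -248.37998434]
```

View pics/c11.png

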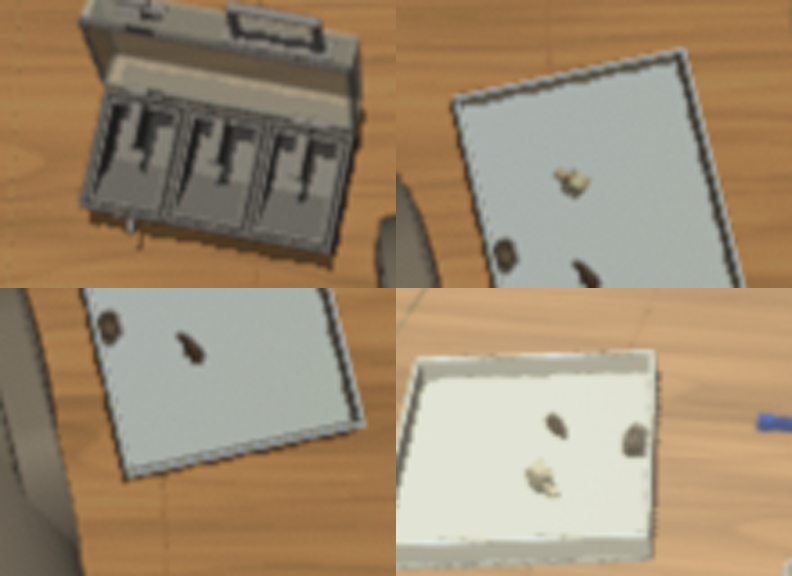

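All three pieces (belemnite, urchin or brachiopod, vertebra) lie in the tray, and the bins are home and empty. Next I'll shut the lid.

```bash
python3 - <<'E'
from h import *
o=ori([0,0,-1],V([1,0,0]))
ctrl.grip(.32); ctrl.move_to([642,165.9,250],o); st()
print(np.round(ctrl.state()['q'],2))
hit=ctrl.move_straight([642,165.9,172],feed=80,until_force=8); st('hit %s'%hit)
if not hit:
    for w in(.2,.14,.10): ctrl.grip(w)
    st('pinched')
    off=arc(np.arange(1.82,.05,-.08),[7.4,-3.5,-7],o); print(off)
    hit=arc([0.1,.05,0.02],off,o); 
    e=np.array(ctrl.state()['ee_pos']); print(ctrl.move_straight(list(e+[0,0,-12]),feed=25,until_force=15)); st('press')
    cv2.imwrite('pics/c12.png',crop(grab('scene'),310,130,440,250,5))
E
```

```text
t84.8 [642.2 165.2 250.2] F [-0.1  1.1  0.3] w0.320
[ 0.17  0.57 -0.76  1.55  0.42  1.18 -0.86]
hit False t85.9 [642.4 166.2 172.6] F [0.7 0.9 0.4] w0.315
pinched t86.6 [642.  165.9 172. ] F [-1.1  0.3  1.4] w0.105
1.82 ft-1.1 off[ 7.6 -3.6 -6.5] t86.9 [635.8 167.1 175. ] F [ 0.6 -0.6  5.4] w0.101
1.58 ft-0.6 off[ 7.9 -4.1 -4.4] t87.7 [602.6 173.5 184.5] F [-0.1 -1.7  7.3] w0.103
1.34 ft-1.0 off[ 7.8 -3.9 -2.5] t88.5 [568.  179.9 185.2] F [-1.6  1.2  6.1] w0.102
1.10 ft-1.5 off[ 7.5 -3.4 -1.4] t89.3 [535.9 186.  177.8] F [-3.1  1.2  4. ] w0.098
0.86 ft-2.4 off[ 7.2 -3.  -0.6] t90.2 [505.9 192.  162.4] F [-3.2  0.8  0.5] w0.100
0.62 ft-2.2 off[ 7.  -2.5 -0.4] t91.0 [480.8 197.5 140.1] F [-2.3  2.7 -0.5] w0.104
0.38 ft-2.5 off[ 6.  -1.5  0.3] t91.8 [460.4 201.8 112. ] F [-5.5  3.6  0.3] w0.099
0.14 ft-2.0 off[ 3.9 -0.5  1.1] t92.7 [445.9 204.6  80.1] F [-8.6  3.6  0.2] w0.103
[ 3.06985398 -0.40812375  1.20899057]
0.10 ft0.4 off[ 2.5 -0.4  1.3] t93.2 [444.6 204.9  75.8] F [-5.8  0.3  1.6] w0.105
False
press t94.3 [439.7 205.8  52. ] F [-9.8  3.3 -1.4] w0.103
```

View pics/c12.png

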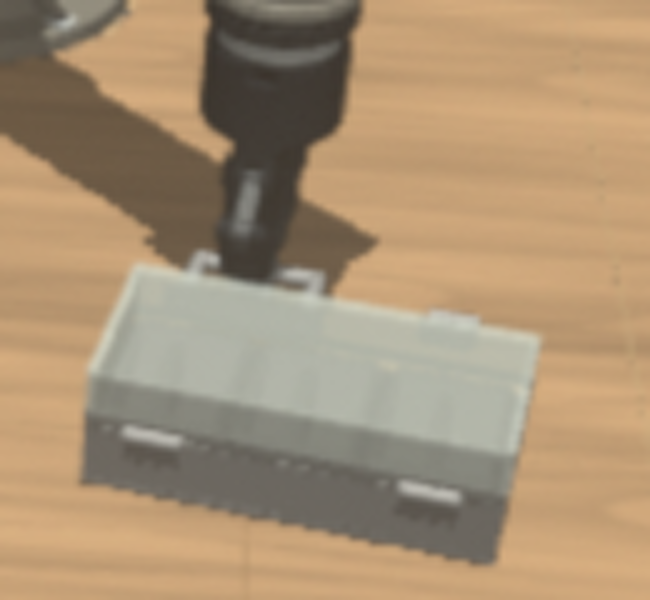

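The lid looks shut, but the bar slid in the fingers over the last few mm. I'll release and press on the lid's front edge (known height 74 mm) to confirm, then re-pinch the hasp and swing it down.

```bash
python3 - <<'E'
from h import *
y=V([0,1,0]); o=ori([0,0,-1],y); e=np.array(ctrl.state()['ee_pos'])
ctrl.grip(.32); ctrl.move_straight(list(e+[0,0,100]),feed=150); ctrl.grip(0)
t=C([-40,0,120]); ctrl.move_to(list(t+[0,0,30]),o)
hit=ctrl.move_straight([t[0],t[1],93],feed=25,until_force=14); st('lid press %s'%hit)
ctrl.move_straight([t[0],t[1],220],feed=150)
off=V([1,1.5,0]); b=hasp_bar(1.3)+off
ctrl.grip(.45); ctrl.move_to(list(b+[0,0,110]),o)
hit=ctrl.move_straight(list(b+[0,0,15]),feed=80,until_force=8); st('hasp hit %s'%hit)
if not hit:
    for w in(.36,.32,.30,.28): ctrl.grip(w)
    st('pinched')
    for th in np.arange(1.2,-.01,-.1):
        z=tz(35-35*th/1.3)
        ctrl.move_straight(list(hasp_bar(th)+off-z*15),frame=ori(z,y),feed=60)
        if int(th*10+.5)%3==0: st('%.1f'%th)
    z=tz(35); hit=ctrl.move_straight(list(hasp_bar(-.12)+off-z*15),feed=30,until_force=12); st('end %s'%hit)
    cv2.imwrite('pics/c13.png',crop(grab('top'),140,180,270,280,6))
E
```

```text
lid press True t98.9 [499.8 243.6  99.1] F [-1.  -1.4  8.6] w-0.001
hasp hit False t102.1 [465.5 312.9  77.5] F [-0.3 -0.2  0.2] w0.447
pinched t103.0 [465.3 312.6  76.9] F [-0.3 -0.2  0.2] w0.285
1.2 t103.3 [463.4 313.   73.3] F [-0.4 -0.1 -0.6] w0.279
0.9 t104.0 [463.2 312.9  62. ] F [ 0.6 -0.5 -0. ] w0.284
0.6 t104.8 [465.5 312.5  51.3] F [0.  0.2 0.5] w0.279
0.3 t105.5 [470.7 311.4  41.9] F [-2.5 -0.  -2.6] w0.281
-0.0 t106.3 [474.4 311.3  36.8] F [-27.6  -5.   32.4] w0.278
end False t106.6 [477.5 310.7  34.7] F [-29.4  -3.2  27.7] w0.282
```

View pics/c13.png

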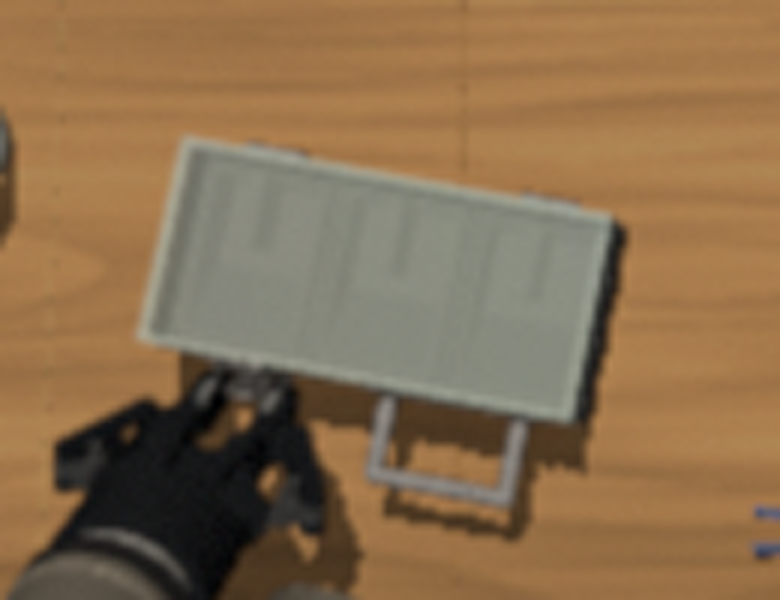

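The lid is confirmed shut: fingertips stopped at 99.1 - 25 = 74.1 mm. At the hasp an axial force of about 40 N built up at the end, so I'll back off and look.

```bash
python3 - <<'E'
from h import *
z=tz(35); y=V([0,1,0])
e=np.array(ctrl.state()['ee_pos']); ctrl.move_straight(list(e-z*3),feed=40); st()
ctrl.grip(.45); st(); ctrl.move_straight(list(e-z*120),feed=150)
e=np.array(ctrl.state()['ee_pos']); ctrl.move_to([450,0,330],ori([0,0,-1],y)); st()
a=crop(grab('top','t14'),150,190,260,275,3.6); b=crop(grab('scene','s14'),320,150,430,235,3.6)
cv2.imwrite('pics/c14.png',np.hstack([a,b]))
E
```

```text
t107.0 [475.8 310.7  36.8] F [-5.6 -0.3  0.6] w0.287
 t107.2 [476.7 311.   37.4] F [-0.6 -0.9  1. ] w0.448
 t109.9 [4.497e+02 4.000e-01 3.293e+02] F [0.2 0.1 0.4] w0.450
```

View pics/c14.png

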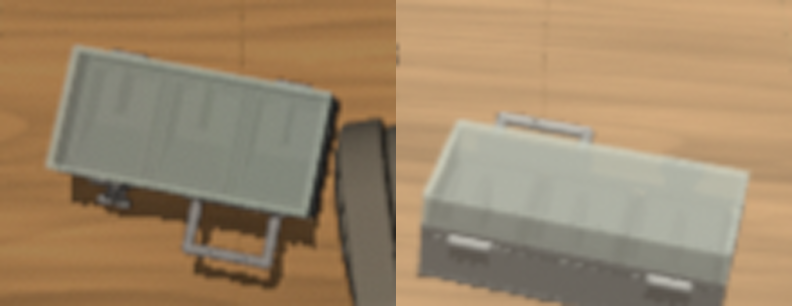

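The hasp bar is back at its starting pixel, (181.4,246.4) against (181.4,246.1). Two numeric checks before handing in: compare the patches with the first picture, and confirm the tray and bystanders.

```bash
python3 - <<'E'
from h import *
a=cv2.imread('pics/top0.png');b=cv2.imread('pics/t14.png')
f=lambda im,x0,y0,x1,y1:im[y0:y1,x0:x1].astype(np.float32).mean(2)
for n,w in dict(hasp=(172,240,192,254),pull=(198,246,232,270),lens1=(272,195,300,238),forceps=(262,260,318,276),lid=(160,200,245,236)).items():
    A=f(a,*w);B=f(b,*w); print(n,'shift',np.round(cv2.phaseCorrelate(A,B,cv2.createHanningWindow(A.shape[::-1],5))[0],2),'absdiff',round(float(abs(A-B).mean()),1))
A=cv2.cvtColor(a,6)[240:254,172:192];B=cv2.cvtColor(b,6)[240:254,172:192]
for r in range(14): print(A[r,4:16],B[r,4:16])
tray(b)
E
```

```text
hasp shift [-0.1  -0.18] absdiff 4.4
pull shift [-0.16  0.06] absdiff 3.0
lens1 shift [-0.1  0.4] absdiff 14.8
forceps shift [-3.24  0.46] absdiff 11.6
lid shift [0.06 0.54] absdiff 3.7
[ 72  79 100 103 101 117 130 123 121 131 135 139] [ 77  87  95  89  93 109 116 122 120 126 134 143]
[ 60  57  61  64  70  81  90  76  66  85  97 103] [ 62  62  62  61  64  81  88  72  61  73  90 105]
[57 54 55 53 58 65 62 49 39 42 51 57] [61 59 58 58 58 72 72 53 49 47 56 60]
[58 61 60 58 60 61 54 55 55 49 52 58] [61 62 62 56 60 64 56 58 60 55 60 63]
[66 83 91 64 61 54 50 58 60 56 61 61] [67 88 96 64 59 59 53 58 59 56 60 63]
[ 69  98 117 105  98  77  58  62  63  60  58  60] [ 66  93 110  95  84  62  60  63  63  57  54  61]
[ 68  82  97 103 106 100  94  99 104  90  55  57] [66 75 86 86 82 67 76 87 93 82 54 60]
[100  98  90  73  77  85  88  94 101  89  56  57] [103 101  90  64  59  60  72  81  86  78  55  58]
[122 120 113  86  60  58  56  61  64  62  56  57] [123 124 116  90  65  65  62  59  57  58  57  59]
[120 119 118 102  64  59  60  59  60  59  58  57] [123 123 121 113  99  96  87  63  61  61  62  61]
[115 116 116 108  95  94  96  97  98  97  86  78] [118 119 119 118 117 119 112  99 100 100  99 100]
[117 117 118 119 118 117 120 121 121 120 114 108] [120 118 121 121 123 121 123 123 124 124 123 123]
[125 124 124 125 125 125 125 124 125 124 124 123] [127 126 128 128 129 127 128 127 128 128 126 126]
[129 128 129 128 129 128 128 127 127 127 126 126] [131 131 132 132 131 130 131 130 130 129 129 130]
tray [ 491. -248.] yaw 77.15229034423828 size [194, 249] [367. 244.]
```

```bash
python3 -c "
from workcell import ctrl
ctrl.finish_job(); print(ctrl.state()['time'])"
```

```text
the job is handed in; nothing more can be done
the job is handed in; nothing more can be done
```

The job is done and handed in at about 110 s of the 210 s allowed; no verdict was reported. I swung the hasp off, opened the lid, tipped all three bins over the tray, put each back in its own pocket, shut the lid and lowered the hasp.

**Last checks**
- **Specimens:** three were present, one from each bin: the belemnite, the vertebra, and an urchin or brachiopod that I didn't tell apart. All three lay inside the tray walls in the last picture of it, taken before I shut the lid. The last one rolled close to a wall but stayed inside.
- **Bins:** each returned to within about 0.1 mm of the height it was gripped at, and all looked empty and home.
- **Lid:** shut. Fingertips pressed on it stopped at 74.1 mm, against the expected 74 mm.
- **Hasp:** its bar is back within 0.2 px of its starting picture, roughly 0.02 rad or less.
- **Tray:** it was knocked about 40 mm aside early on. I re-measured it before each pour, and it did not move again.

**Irregularities**
- **Lid arc:** my arc for opening the lid was a few mm off, and the tool force reached about 30 N before I corrected it from the force reading.
- **Hasp closing:** about 40 N built up on the tool as the hasp reached the case front, so I backed off straight away.
- **Forceps:** the image comparison gave a 3 px apparent shift. I took it to be the arm's shadow, because the robot never went near them, but I did not confirm it.
- **Other bystanders:** of these I compared only lens1, which shifted 0.4 px. The jar, beaker, marker and lens2 were not checked.

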